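# Drift a lamp pedestal's cover plate into line and fit its bolt

### The arm

A 6-joint arm with a two-finger parallel gripper is mounted at the origin on the work surface. World frame = base frame: x ahead of the robot, y to its left, z up, the work surface at z = 0. Lengths are in m, angles in degrees, forces in N, time in s.
With the tool pointing down it reaches from about 0.4 to 0.825 m from the base axis. Payload 7 kg.
Tool frame: the origin (TCP) lies between the finger pads; the fingertips stand 19 mm ahead of it and the grasp point (between the pads) is the TCP; z points along the fingers, y is the line along which they close (so a half turn about z gives the same grasp; the last joint's range is limited). The gripper opens to 88 mm and grips with 3 to 60 N. Pads are 19 mm wide; open, the fingers measure 130 mm over their backs; the gripper's body (78 mm by 193 mm) begins 47 mm behind the grasp point.
Start: joints at [-48.925, 20.546, 0.682, 0, -70.136, -16.507], TCP at [0.281, -0.614, 0.223] pointing down, gripper open.
Joint ranges: [-176.03, 176.03], [-82.01, 121.73], [-58.28, 71.71], [-173.87, 95.51], [-174.79, -0.11], [-173.66, 173.66]. Speed limits (degrees/s): [136.94, 136.94, 172.46, 180, 180, 180].

### API

Orientations are given as [roll, pitch, yaw] about the fixed x, y, z axes, in that order (R = Rz(yaw) Ry(pitch) Rx(roll)).
In Python, from plant import r gives the robot as it stands. The module is installed in compiled form; this text tells all that it offers.
- The arm moves only by the shell command python3 -m pendant 'ROWS' [OPENING] [FORCE]. ROWS is JSON, a list of rows, each a list of 6 numbers: the shift along the tool's x, y, z in mm, then the turn, a rotation vector about the tool's x, y, z in rad. In form: [[tx, ty, tz, wx, wy, wz], ...]. A call has 1 to 20 rows; each row is the pose to reach, as a shift and turn from the pose commanded when the call began, along the tool's axes at that moment; what a row does not reach only later rows make up. A row lasts 1/8 s, in which the tool goes at most 62.5 mm and 10.7 degrees, less where a joint would pass 70% of its speed; a pose out of reach is approached as far as the arm can. A call with a gripper value outside its range is refused whole. OPENING is the finger opening in mm, from 0 to 87.6, set as the call begins (- or left out, the last holds). The fingers move at their own pace and stop on an object; FORCE is the grip in N (left out, the last holds). Time passes only in rows, so rows that repeat a pose let the fingers close. It gives the time, the measured TCP pose, the force, the opening and the grip force at its end, in the units of the state.
- r.get_state(): the state, without advancing time (a new reading comes with each control period).
- r.capture(name): name is "side" or "top" or "wrist"; returns the picture (400x640x3 uint8, red, green, blue); there is no depth.
- r.camera_params(name): a dict with "mtx" (3x3 intrinsics, pixels), "rvec" (rotation vector, rad) and "tvec" (3), from world to camera coordinates, as OpenCV has them; the wrist camera has in their place "mount" (4x4, takes a point from camera to tool coordinates, whose origin is the TCP and whose axes are the flange's). Camera axes: x right, y down, z forward; pixel columns grow to the right and rows downward; lengths in m; the calibration is good to about 2 mm. A picture is of the moment at which its call begins: read the wrist's pose just before it. camera_params takes no time and is no camera call.
- r.close_job(): hands the job in; it is judged then, once.
The state is a dict: "time_s": time; "joints": joint angles; "qd": joint speeds; "joint_torque": joint torques, N m; "tcp_pos": TCP position; "eef_rot": TCP orientation; "contact_force": force on the tool from outside, world axes, zero at the start; "moment": the same for the moment, N m; "gripper_width": finger opening in m; "gripper_force": force on a finger pad.
Only numpy, scipy, OpenCV 4.12 (cv2) and the standard library are available. Lean on these libraries where they do the work, as an engineer would, in place of code of your own. Each camera call takes 0.05 s, during which the arm holds its last target. There are 200 camera calls.

### The job

The cover plate of the magnifier-lamp pedestal has slipped along its guides away from the end with the fixing ear, so its two bolt holes no longer line up with those of the flange underneath. Put the tapered drift's tip into one of the plate's holes, feel for the flange hole by drawing the plate back towards the ear end, ease the drift down until its collar sits flush on the plate, and leave it there while you fit the thumb bolt fully home in the other hole. Press neither of them with more than about 40 N, finish with both standing in the plate and let go, and leave the jar, beaker, hoop and screwdriver alone.

Things in the scene. Friction and masses are not known exactly. Their poses are not given: they have to be found in the camera images.
- pedestal: fixed grey cast pedestal, a hollow box 84 mm (x) by 240 mm (y), 60 mm high; origin under its centre on the table, z up. Two lipped guide rails run along its y, 60 mm apart between the lips. A low fixing ear 40 mm wide, 30 mm long and 10 mm high juts out at the foot of its -y end. Inside, 6 mm below the plate's top, lies a fixed 10 mm flange with two 16 mm holes of its own; under it a 34 mm deep hollow
- cover: steel cover plate, 66 by 184 by 6 mm, top face 56 mm above the table; origin at the centre of its underside, axes as the pedestal's. It slides only along y between the rails, under about 4 N (8 to 13 N in all while a part's tip also presses lightly on the flange it rests on). A round lamp socket 36 mm across, 20 mm high stands at its centre
- hole_far_ear (a point): centre, at the top face, of the plate's 16 mm hole farther from the ear; moves with the plate. The flange hole below each plate hole lies 4 to 27 mm nearer to the ear end (pedestal's -y), on the same centre line (pedestal x = 0). How far is not measured and differs each time: it must be felt for, dragging the plate along with the drift's tip
- hole_near_ear (a point): centre, at the top face, of the plate's 16 mm hole nearer to the ear, 132 mm from the other and displaced from the flange's hole just as the other is. Drift and bolt may go into either hole, one each
- drift: steel drift, 0.2 kg, at first standing upright, centred, in one of the two holes of the wooden rack, hanging on its collar; origin on its axis at the underside of the collar, z up towards the handle. Collar 24 mm across, 4 mm thick; above it a square handle 18 by 18 mm, sides along its x and y, up to 46 mm above the origin. Below the origin: a straight part 14.8 mm across for 22 mm, then a taper for 20 mm down to a flat tip 10 mm across, 42 mm below the origin
- bolt: steel thumb bolt, 0.12 kg, standing centred in the other rack hole; origin on its axis at the underside of the collar, z up. Collar 24 mm across, 4 mm thick; above it a round ribbed grip 20 mm across up to 40 mm above the origin; below it a straight shank 13.6 mm across and 22 mm long with a 1.5 mm chamfer at the foot
- rack: fixed wooden block 70 mm (x) by 140 mm (y), 50 mm high, origin at the centre of its underside; two holes 19 mm across, 35 mm either side of the centre along its y, in which drift and bolt stand
- jar: closed glass jar, 60 mm across, 75 mm high, origin under its centre; a bystander, leave it alone
- beaker: open glass beaker, 66 mm across, 85 mm high, origin under its centre; a bystander, leave it alone
- hoop: wooden hoop lying flat, 170 mm across, 12 mm high, origin under its centre; a bystander, leave it alone
- driver: screwdriver lying flat, origin under its middle; a bystander, leave it alone

How it is judged:
By the outcome, as a careful person would: the job done as asked, in the order asked, and still so for the second after the job is handed in, with the robot touching nothing.
It also fails if it takes over 72 s, if anything falls off the work surface, if the arm or the gripper's body presses on something with over 40 N, if the wrist force passes 120 N, or if a joint passes its speed limit or range.

## Working session

There is one attempt and no reset: what is moved stays moved. The work goes in short steps, Python scripts to look and compute and a shell command to move; the robot and the scene stay as the last step left them, time stands still between calls to the robot, and variables do not carry over. Pictures are saved under pics/ and viewed, at most 10 in all, crops included, and the job is handed in when it is done.

```bash
mkdir -p pics; python3 - <<'E'
from plant import r
import cv2
s=r.get_state();print({k:s[k] for k in('time_s','tcp_pos','eef_rot','contact_force','gripper_width')})
for n in('top','side'):
    cv2.imwrite(f'pics/{n}0.png',r.capture(n)[:,:,::-1]);print(n,r.camera_params(n))
print(r.camera_params('wrist'))
E
```

```text
{'time_s': 0.0, 'tcp_pos': array([ 0.28042115, -0.61345383,  0.22211661]), 'eef_rot': array([ 1.79903362e+02, -1.03201943e-02, -1.55437276e+02]), 'contact_force': array([0.31348297, 0.45868475, 0.14015993]), 'gripper_width': 0.08741378832665093}
top {'mtx': array([[462.39660896,   0.        , 311.48582312],
       [  0.        , 462.39660896, 206.35277557],
       [  0.        ,   0.        ,   1.        ]]), 'rvec': array([ 2.13616255, -2.13673843,  0.18134479]), 'tvec': array([-0.05085081,  0.61179645,  1.1586356 ])}
side {'mtx': array([[376.92577023,   0.        , 318.53406624],
       [  0.        , 376.92577023, 196.59871723],
       [  0.        ,   0.        ,   1.        ]]), 'rvec': array([ 0.99065141, -2.39902232,  1.06742519]), 'tvec': array([0.41696132, 0.35652707, 0.67804895])}
{'mtx': array([[352.61029783,   0.        , 320.28295274],
       [  0.        , 352.61029783, 195.38021647],
       [  0.        ,   0.        ,   1.        ]]), 'mount': array([[-3.53185304e-04, -9.63977530e-01, -2.65983451e-01,
         7.18584137e-02],
       [ 9.99999918e-01, -3.92976950e-04,  9.63807121e-05,
        -2.64654454e-04],
       [-1.97434206e-04, -2.65983395e-01,  9.63977590e-01,
        -1.61379215e-01],
       [ 0.00000000e+00,  0.00000000e+00,  0.00000000e+00,
         1.00000000e+00]])}
```

View pics/top0.png

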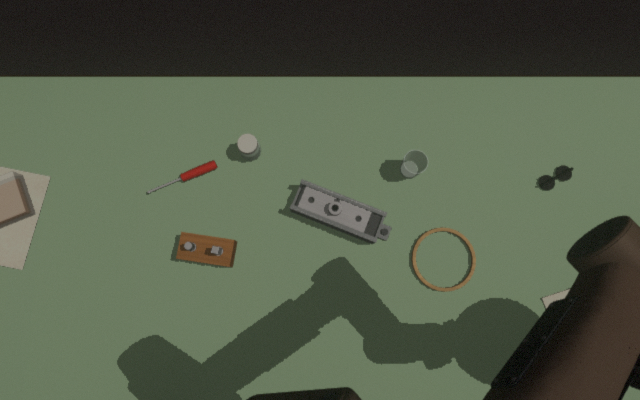

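View pics/side0.png

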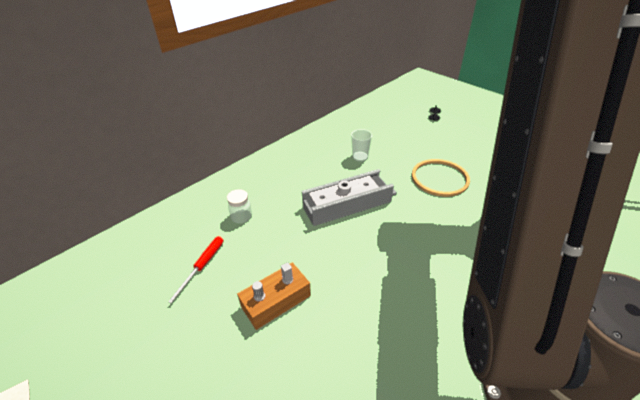

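The top picture shows the pedestal around (338,212) with its ear at (385,232) and plate holes near (311,200) and (359,219). The rack is at (206,250), with the round bolt at (188,246) and the square drift at (216,251). I'll enlarge both.

```bash
cat > h.py <<'E'
import numpy as np,cv2
from plant import r
from scipy.spatial.transform import Rotation as R
def ray(name,uv,z,state=None):
    p=r.camera_params(name);K=p['mtx']
    d=np.linalg.inv(K)@np.array([uv[0],uv[1],1.])
    if name=='wrist':
        T=np.eye(4);T[:3,:3]=R.from_euler('xyz',state['eef_rot'],degrees=True).as_matrix();T[:3,3]=state['tcp_pos']
        M=T@p['mount'];o=M[:3,3];d=M[:3,:3]@d
    else:
        Q=cv2.Rodrigues(p['rvec'])[0];o=-Q.T@p['tvec'];d=Q.T@d
    return o+d*(z-o[2])/d[2]
E
python3 - <<'E'
import cv2,numpy as np
i=cv2.imread('pics/top0.png')
a=cv2.resize(i[225:275,165:245],None,fx=6.5,fy=6.5,interpolation=cv2.INTER_CUBIC)  # 520x325
b=cv2.resize(i[178:248,283:396],None,fx=6.5,fy=6.5,interpolation=cv2.INTER_CUBIC)[:, :735]
cv2.imwrite('pics/crop.png',np.vstack([np.pad(a[:140+100],((0,0),(0,b.shape[1]-a.shape[1]),(0,0))),b])[:700]);
cv2.imwrite('pics/cA.png',a);cv2.imwrite('pics/cB.png',b);print(a.shape,b.shape)
E
```

```text
(325, 520, 3) (455, 734, 3)
```

View pics/cA.png

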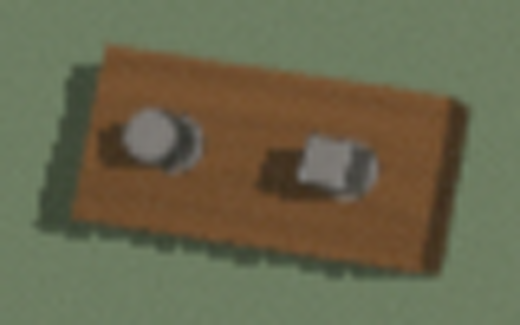

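View pics/cB.png

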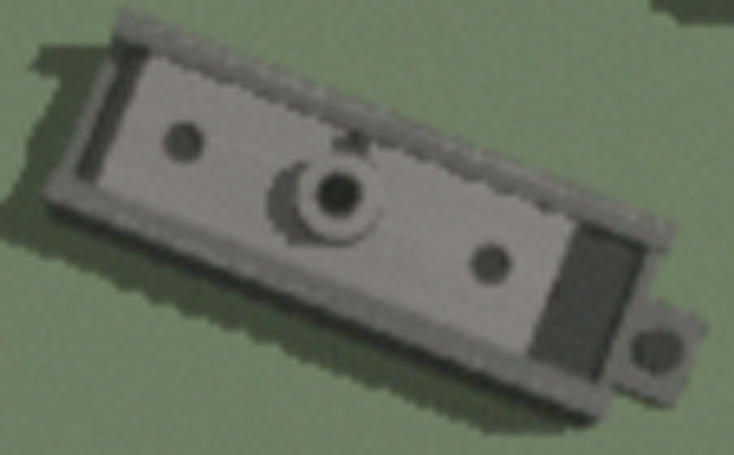

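The rack crop shows the bolt's top at (150,136) and the drift's square top at (326,163). In the pedestal crop the plate holes are at (184,142) and (491,264), with the ear on the right, so (491,264) is the hole nearer the ear.

```bash
python3 - <<'E'
from h import *
f=lambda p,o:((p[0]+.5)/6.5-.5+o[0],(p[1]+.5)/6.5-.5+o[1])
A=(165,225);B=(283,178)
q={}
for n,p,o,z in[('bolt',(150,136),A,.09),('drift',(326,163),A,.096),('rk1',(106,45),A,.05),('rk2',(452,97),A,.05),('rk3',(425,272),A,.05),('rk4',(75,215),A,.05),('far',(184,142),B,.056),('near',(491,264),B,.056),('sock',(339,194),B,.076),('ear',(657,350),B,.01),
 ('pl1',(120,12),B,.06),('pl2',(674,222),B,.06),('pl3',(597,418),B,.06),('pl4',(50,195),B,.06)]:
    q[n]=ray('top',f(p,o),z);print(n,q[n].round(4))
for a,b in[('bolt','drift'),('near','far'),('rk4','rk3'),('rk1','rk2'),('pl1','pl2'),('pl4','pl3')]:
    d=q[a]-q[b];print(a,b,np.linalg.norm(d[:2]).round(4),np.degrees(np.arctan2(d[1],d[0])).round(2))
print((q['rk1']+q['rk2']+q['rk3']+q['rk4'])/4,(q['bolt']+q['drift'])/2)
print(np.hypot(*q['near'][:2]),np.hypot(*q['drift'][:2]),np.hypot(*q['bolt'][:2]),np.hypot(*q['far'][:2]))
E
```

```text
bolt [0.5063 0.2578 0.09  ]
drift [0.4955 0.1888 0.096 ]
rk1 [0.5459 0.2875 0.05  ]
rk2 [0.525  0.1491 0.05  ]
rk3 [0.456  0.1578 0.05  ]
rk4 [0.4784 0.2966 0.05  ]
far [ 0.6293 -0.0494  0.056 ]
near [ 0.5798 -0.172   0.056 ]
sock [ 0.6048 -0.1104  0.076 ]
ear [ 0.5504 -0.2447  0.01  ]
pl1 [ 0.6818 -0.0236  0.06  ]
pl2 [ 0.5961 -0.2449  0.06  ]
pl3 [ 0.5179 -0.2123  0.06  ]
pl4 [0.607  0.0041 0.06  ]
bolt drift 0.0699 81.11
near far 0.1321 -111.99
rk4 rk3 0.1406 80.83
rk1 rk2 0.14 81.45
pl1 pl2 0.2372 68.82
pl4 pl3 0.234 67.61
[0.50131136 0.22276289 0.05      ] [0.50090505 0.22333039 0.093     ]
0.6047582379082055 0.5302647816580189 0.568176456018261 0.6312237123412731
```

```bash
cat >> h.py <<'E'
def rows(*targets):
    "targets: (x,y,z,yaw) tool pointing down; print tool-frame rows from the present pose"
    s=r.get_state();R0=R.from_euler('xyz',s['eef_rot'],degrees=True)
    for x,y,z,w in targets:
        t=R0.inv().apply(np.array([x,y,z])-s['tcp_pos'])*1000
        v=(R0.inv()*R.from_euler('xyz',[180,0,w],degrees=True)).as_rotvec()
        print(t.round(1),v.round(4))
E
python3 -c "
from h import *
rows((.4955,.1888,.19,171.1))"
```

```text
[-529.1  640.3   33.1] [ 0.0014 -0.0006  0.584 ]
```

```bash
python3 -m pendant '[[-529.1,640.3,20,0.0014,-0.0006,0.584],[-529.1,640.3,20,0.0014,-0.0006,0.584],[-529.1,640.3,20,0.0014,-0.0006,0.584],[-529.1,640.3,20,0.0014,-0.0006,0.584],[-529.1,640.3,20,0.0014,-0.0006,0.584],[-529.1,640.3,20,0.0014,-0.0006,0.584],[-529.1,640.3,20,0.0014,-0.0006,0.584],[-529.1,640.3,20,0.0014,-0.0006,0.584],[-529.1,640.3,20,0.0014,-0.0006,0.584],[-529.1,640.3,20,0.0014,-0.0006,0.584],[-529.1,640.3,20,0.0014,-0.0006,0.584],[-529.1,640.3,20,0.0014,-0.0006,0.584],[-529.1,640.3,20,0.0014,-0.0006,0.584],[-529.1,640.3,20,0.0014,-0.0006,0.584],[-529.1,640.3,33.1,0.0014,-0.0006,0.584],[-529.1,640.3,33.1,0.0014,-0.0006,0.584],[-529.1,640.3,33.1,0.0014,-0.0006,0.584]]' 50 20
python3 - <<'E'
from h import *
s=r.get_state();i=r.capture('wrist');print(s['tcp_pos'],s['eef_rot'],s['joints'],s['time_s'])
cv2.imwrite('pics/w1.png',i[:,:,::-1])
np.save('s1.npy',s,allow_pickle=True)
p=r.camera_params('wrist');M=np.linalg.inv(p['mount'])
for z in(.05,.096):
  d=M@np.array([0,0,s['tcp_pos'][2]-z,1]);q=p['mtx']@d[:3];print(z,q[:2]/q[2])
E
```

```text
time_s: 2.22
tcp_pos: [0.4954, 0.1873, 0.1901]
eef_rot: [-179.9, 0.1, 171.0]
contact_force: [1.1, -0.3, 0.8]
gripper_width: 0.0498
gripper_force: 0.0
[0.49541083 0.18727255 0.19012877] [-1.79919599e+02  5.01661561e-02  1.71043117e+02] [ 4.20084130e+01  8.30433482e+00 -2.04085081e+01  1.02135299e-01
 -6.13180538e+01 -1.41014375e+02] 2.225
0.05 [320.6984854  182.76280435]
0.096 [320.76936867 196.90812838]
```

View pics/w1.png

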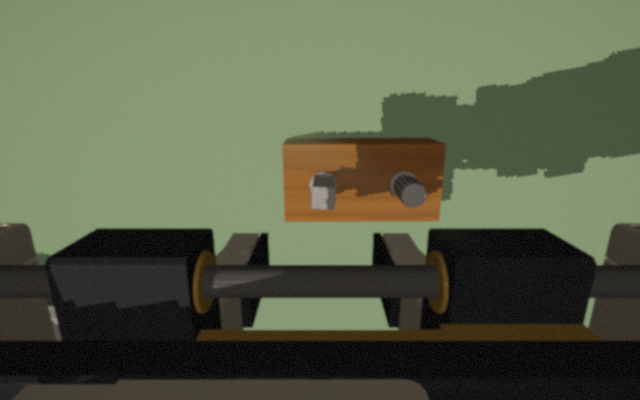

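The wrist picture has the drift's handle near (323,198) and the bolt's top near (412,195). I'll enlarge it to get them more precisely.

```bash
python3 - <<'E'
import cv2
i=cv2.imread('pics/w1.png')
cv2.imwrite('pics/w1c.png',cv2.resize(i[160:225,280:450],None,fx=4.5,fy=4.5,interpolation=cv2.INTER_CUBIC))
E
```

```text
(no output)
```

View pics/w1c.png

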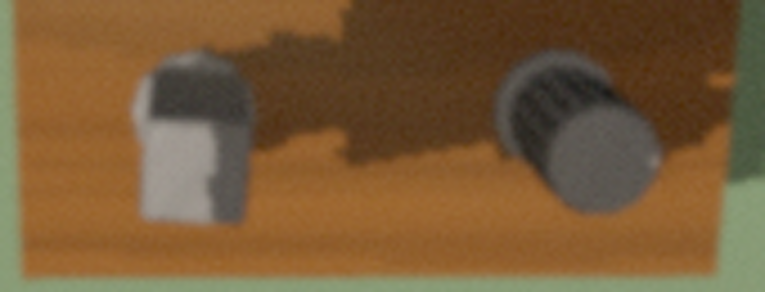

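The crop shows the drift's top centred at (196,170) and the bolt's top at (603,158).

```bash
python3 - <<'E'
from h import *
s=np.load('s1.npy',allow_pickle=True).item()
print(ray('wrist',(323.2,197.4),.096,s),ray('wrist',(413.6,194.7),.09,s))
rows((.4955,.1888,.10,171.1),(.4955,.1888,.079,171.1))
E
```

```text
[0.49613656 0.18887698 0.096     ] [0.50650473 0.25762351 0.09      ]
[ 0.5  1.4 90.4] [-0.0009  0.0013 -0.001 ]
[  0.5   1.4 111.4] [-0.0009  0.0013 -0.001 ]
```

```bash
python3 -m pendant '[[0,1.4,50,0,0,0],[0,1.4,90,0,0,0],[0,1.4,106,0,0,0],[0,1.4,111,0,0,0],[0,1.4,111,0,0,0]]' && python3 -m pendant '[[0,0,0,0,0,0],[0,0,0,0,0,0],[0,0,0,0,0,0],[0,0,0,0,0,0]]' 0 60
```

```text
time_s: 2.9
tcp_pos: [0.4963, 0.1895, 0.0796]
eef_rot: [-180.0, 0.1, 171.1]
contact_force: [0.6, -0.8, 0.2]
gripper_width: 0.0495
gripper_force: 0.0
time_s: 3.4
tcp_pos: [0.496, 0.1898, 0.0792]
eef_rot: [-179.9, 0.1, 171.1]
contact_force: [0.3, -0.3, 1.5]
gripper_width: 0.0176
gripper_force: 59.5
```

```bash
python3 -c "
from h import *
rows((.496,.1895,.18,171.1),(.5798,-.172,.18,158),(.5798,-.172,.147,158),(.5798,-.172,.127,158))"
```

```text
[-1.000e-01 -3.000e-01 -1.008e+02] [-0.0009  0.0013  0.0003]
[-138.8 -344.6 -100.3] [-0.0007  0.0014  0.2289]
[-138.7 -344.5  -67.3] [-0.0007  0.0014  0.2289]
[-138.7 -344.5  -47.3] [-0.0007  0.0014  0.2289]
```

```bash
python3 -m pendant '[[0,0,-50,0,0,0],[0,0,-100,0,0,0],[-20,-50,-100,0,0,0.04],[-40,-100,-100,0,0,0.08],[-60,-150,-100,0,0,0.12],[-80,-200,-100,0,0,0.15],[-100,-250,-100,0,0,0.18],[-120,-298,-100,0,0,0.21],[-133,-330,-100,0,0,0.229],[-138.7,-344.5,-100,0,0,0.229],[-138.7,-344.5,-80,0,0,0.229],[-138.7,-344.5,-67,0,0,0.229],[-138.7,-344.5,-67,0,0,0.229],[-138.7,-344.5,-67,0,0,0.229]]'
python3 - <<'E'
from h import *
s=r.get_state();print(s['tcp_pos'],s['eef_rot'],s['contact_force'])
i=r.capture('wrist')[:,:,::-1];t=r.capture('top')[:,:,::-1]
s2=r.capture('side')[:,:,::-1]
a=cv2.resize(s2[140:240,280:420],None,fx=4,fy=4,interpolation=cv2.INTER_CUBIC)
cv2.imwrite('pics/w2.png',i);cv2.imwrite('pics/s2.png',a);cv2.imwrite('pics/t2.png',t)
E
```

```text
time_s: 5.15
tcp_pos: [0.58, -0.1716, 0.1471]
eef_rot: [-179.9, 0.1, 158.0]
contact_force: [-0.4, -0.9, -2.1]
gripper_width: 0.0175
gripper_force: 59.5
[ 0.58003894 -0.17160069  0.14705753] [-1.79947482e+02  1.05333656e-01  1.58048544e+02] [-0.35166681 -0.88528397 -2.09704556]
```

View pics/s2.png

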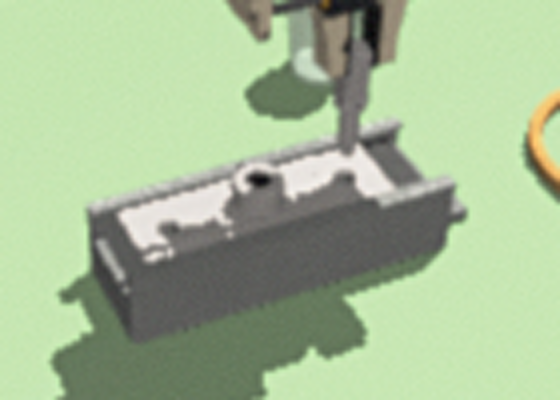

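The side crop shows the drift held upright, its tip at about (348,150) and just above the near hole at (345,178). Now I'll lower it in small steps.

```bash
python3 -m pendant '[[0,0,8,0,0,0],[0,0,14,0,0,0],[0,0,18,0,0,0],[0,0,18,0,0,0]]'; python3 -m pendant '[[0,0,2,0,0,0],[0,0,4,0,0,0],[0,0,5,0,0,0],[0,0,6,0,0,0],[0,0,6,0,0,0]]'
```

```text
time_s: 5.8
tcp_pos: [0.5794, -0.1721, 0.1279]
eef_rot: [-179.9, 0.0, 158.0]
contact_force: [-0.1, -0.2, -1.8]
gripper_width: 0.0173
gripper_force: 59.5
time_s: 6.42
tcp_pos: [0.5796, -0.172, 0.1224]
eef_rot: [-179.9, 0.1, 158.0]
contact_force: [0.6, -0.9, -3.1]
gripper_width: 0.0174
gripper_force: 59.5
```

```bash
python3 -m pendant '[[0,0,0.5,0,0,0],[0,0,1,0,0,0],[0,0,1,0,0,0]]'; python3 -m pendant '[[0,0,0.5,0,0,0],[0,0,0.5,0,0,0]]'
```

```text
time_s: 6.8
tcp_pos: [0.5796, -0.1721, 0.1215]
eef_rot: [-179.9, 0.1, 158.0]
contact_force: [-0.7, 1.3, -2.8]
gripper_width: 0.017
gripper_force: 59.5
time_s: 7.05
tcp_pos: [0.5798, -0.1721, 0.1212]
eef_rot: [-180.0, 0.1, 158.0]
contact_force: [-1.0, 0.1, -0.4]
gripper_width: 0.0173
gripper_force: 59.5
```

```bash
python3 -m pendant '[[0,0,0.3,0,0,0],[0,0,0.3,0,0,0]]'; python3 -m pendant '[[0,-0.8,0,0,0,0],[0,-1.6,0,0,0,0],[0,-2.4,0,0,0,0],[0,-3.2,0,0,0,0],[0,-4,0,0,0,0]]'
```

```text
time_s: 7.3
tcp_pos: [0.5799, -0.1721, 0.1211]
eef_rot: [-180.0, 0.1, 158.0]
contact_force: [-0.6, 0.1, 1.8]
gripper_width: 0.0174
gripper_force: 59.6
time_s: 7.92
tcp_pos: [0.5791, -0.1749, 0.1211]
eef_rot: [179.9, 0.2, 158.0]
contact_force: [1.1, 8.0, 5.1]
gripper_width: 0.0171
gripper_force: 59.7
```

```bash
python3 -m pendant '[[0,-0.7,0,0,0,0],[0,-1.4,0,0,0,0],[0,-2,0,0,0,0]]';python3 -m pendant '[[0,-0.7,0,0,0,0],[0,-1.4,0,0,0,0],[0,-2,0,0,0,0]]';python3 -m pendant '[[0,-0.7,0,0,0,0],[0,-1.4,0,0,0,0],[0,-2,0,0,0,0]]'
```

```text
time_s: 8.3
tcp_pos: [0.5785, -0.1766, 0.1211]
eef_rot: [179.9, 0.2, 158.0]
contact_force: [2.9, 8.1, 5.2]
gripper_width: 0.0174
gripper_force: 59.7
time_s: 8.68
tcp_pos: [0.5777, -0.1784, 0.1211]
eef_rot: [179.9, 0.2, 158.0]
contact_force: [0.2, 8.7, 5.9]
gripper_width: 0.0176
gripper_force: 59.7
time_s: 9.05
tcp_pos: [0.5769, -0.1803, 0.1211]
eef_rot: [179.9, 0.2, 158.0]
contact_force: [1.4, 7.4, 4.3]
gripper_width: 0.0175
gripper_force: 59.7
```

```bash
for k in 1 2; do python3 -m pendant '[[0,-0.7,0,0,0,0],[0,-1.4,0,0,0,0],[0,-2,0,0,0,0]]'; done;python3 -m pendant '[[0,-0.7,0,0,0,0],[0,-1.4,0,0,0,0],[0,-2,0,0,0,0]]'
```

```text
time_s: 9.43
tcp_pos: [0.5762, -0.1821, 0.1211]
eef_rot: [179.9, 0.2, 158.0]
contact_force: [1.3, 7.4, 4.5]
gripper_width: 0.0176
gripper_force: 59.7
time_s: 9.8
tcp_pos: [0.5753, -0.1841, 0.121]
eef_rot: [179.9, 0.2, 158.0]
contact_force: [1.6, 7.5, 4.3]
gripper_width: 0.0171
gripper_force: 59.7
time_s: 10.18
tcp_pos: [0.5745, -0.1861, 0.121]
eef_rot: [180.0, 0.1, 158.0]
contact_force: [1.4, 6.4, 5.3]
gripper_width: 0.0174
gripper_force: 59.7
```

```bash
python3 -m pendant '[[0,-0.7,0,0,0,0],[0,-1.4,0,0,0,0],[0,-2,0,0,0,0]]'|grep -E 'tcp|contact'; python3 -m pendant '[[0,-0.7,0,0,0,0],[0,-1.4,0,0,0,0],[0,-2,0,0,0,0]]'|grep -E 'tcp|contact'
```

```text
tcp_pos: [0.5732, -0.1882, 0.1205]
contact_force: [1.0, 4.3, 0.8]
tcp_pos: [0.5721, -0.1906, 0.1205]
contact_force: [1.8, 4.2, -0.3]
```

```bash
python3 -m pendant '[[0,-0.7,0,0,0,0],[0,-1.4,0,0,0,0],[0,-2,0,0,0,0]]'|grep -E 'tcp|contact'
```

```text
tcp_pos: [0.5712, -0.1925, 0.1205]
contact_force: [1.6, 3.9, -1.4]
```

The downward force vanished near y=-0.187 and the drag fell to about 4 N, which is the plate alone, so the tip has found the flange hole. Its centre should lie about 3 mm past that point, so I'll come back slightly and ease the drift down.

```bash
python3 -m pendant '[[0,1,0,0,0,0],[0,2,0,0,0,0],[0,2.8,0,0,0,0],[0,2.8,0,0,0,0]]'|grep -E 'tcp|contact'; python3 -m pendant '[[0,0,1,0,0,0],[0,0,2,0,0,0],[0,0,2,0,0,0]]'|grep -E 'tcp|contact'
```

```text
tcp_pos: [0.5721, -0.19, 0.1206]
contact_force: [0.8, 0.8, -1.8]
tcp_pos: [0.5724, -0.1899, 0.1186]
contact_force: [-0.4, 0.1, -2.3]
```

Tip is in freely; continue down in steps.

```bash
python3 -m pendant '[[0,0,1.5,0,0,0],[0,0,3,0,0,0],[0,0,4,0,0,0],[0,0,4,0,0,0]]'|grep -E 'tcp|contact|rot'; python3 -m pendant '[[0,0,1.5,0,0,0],[0,0,3,0,0,0],[0,0,4,0,0,0],[0,0,4,0,0,0]]'|grep -E 'tcp|contact|rot'
```

```text
tcp_pos: [0.5724, -0.1899, 0.1146]
eef_rot: [-179.9, 0.1, 158.0]
contact_force: [0.1, -0.3, -1.8]
tcp_pos: [0.5724, -0.1899, 0.1106]
eef_rot: [-179.9, 0.1, 158.0]
contact_force: [-0.3, 0.3, -2.5]
```

```bash
python3 -m pendant '[[0,0,1.5,0,0,0],[0,0,3,0,0,0],[0,0,4,0,0,0],[0,0,4,0,0,0]]'|grep -E 'tcp|contact|rot|width'; python3 -m pendant '[[0,0,1,0,0,0],[0,0,2,0,0,0],[0,0,2,0,0,0]]'|grep -E 'tcp|contact|rot|width'
```

```text
tcp_pos: [0.5724, -0.1899, 0.1066]
eef_rot: [-179.9, 0.1, 158.0]
contact_force: [-0.1, 0.5, -2.1]
gripper_width: 0.0177
tcp_pos: [0.5724, -0.1899, 0.1046]
eef_rot: [-179.9, 0.1, 158.0]
contact_force: [-0.1, 0.4, -3.2]
gripper_width: 0.0174
```

```bash
python3 -m pendant '[[0,0,1,0,0,0],[0,0,2,0,0,0],[0,0,2,0,0,0]]'|grep -E 'tcp|contact|rot|width'; python3 -m pendant '[[0,0,1,0,0,0],[0,0,2,0,0,0],[0,0,2,0,0,0]]'|grep -E 'tcp|contact|rot|width'
```

```text
tcp_pos: [0.5724, -0.1899, 0.1026]
eef_rot: [-179.9, 0.1, 158.0]
contact_force: [-0.5, 0.1, -2.2]
gripper_width: 0.0173
tcp_pos: [0.5724, -0.1899, 0.1006]
eef_rot: [-179.9, 0.1, 158.0]
contact_force: [-1.2, 0.2, -2.1]
gripper_width: 0.0172
```

```bash
python3 -m pendant '[[0,0,1,0,0,0],[0,0,2,0,0,0],[0,0,2,0,0,0]]'|grep -E 'tcp|contact|rot|width'
```

```text
tcp_pos: [0.5724, -0.1899, 0.0986]
eef_rot: [-179.9, 0.1, 158.0]
contact_force: [-0.3, 0.1, -1.8]
gripper_width: 0.0175
```

```bash
python3 -m pendant '[[0,0,1,0,0,0],[0,0,2,0,0,0],[0,0,3,0,0,0],[0,0,3,0,0,0]]'|grep -E 'tcp|contact|rot|width'; python3 -m pendant '[[0,0,1,0,0,0],[0,0,2,0,0,0],[0,0,3,0,0,0],[0,0,3,0,0,0]]'|grep -E 'tcp|contact|rot|width'
```

```text
tcp_pos: [0.5724, -0.1899, 0.0956]
eef_rot: [-179.9, 0.1, 158.0]
contact_force: [0.2, 0.5, -2.2]
gripper_width: 0.0177
tcp_pos: [0.5724, -0.1899, 0.0926]
eef_rot: [-179.9, 0.1, 158.0]
contact_force: [0.5, 0.1, -1.7]
gripper_width: 0.0175
```

```bash
python3 -m pendant '[[0,0,1,0,0,0],[0,0,2,0,0,0],[0,0,3,0,0,0],[0,0,4,0,0,0],[0,0,4,0,0,0]]'|grep -E 'tcp|contact|rot|width'
```

```text
tcp_pos: [0.5724, -0.1899, 0.0886]
eef_rot: [-179.9, 0.1, 158.0]
contact_force: [0.7, 1.2, -2.1]
gripper_width: 0.0172
```

```bash
python3 -m pendant '[[0,0,1,0,0,0],[0,0,2,0,0,0],[0,0,2.5,0,0,0],[0,0,2.5,0,0,0]]'|grep -E 'tcp|contact|rot|width';  python3 -m pendant '[[0,0,0.4,0,0,0],[0,0,0.8,0,0,0],[0,0,0.8,0,0,0]]'|grep -E 'tcp|contact|rot|width'
```

```text
tcp_pos: [0.5725, -0.1899, 0.0862]
eef_rot: [-179.9, 0.1, 158.0]
contact_force: [0.9, 0.1, -2.4]
gripper_width: 0.0174
tcp_pos: [0.5724, -0.1899, 0.0854]
eef_rot: [-179.9, 0.1, 158.0]
contact_force: [-0.9, -0.5, -2.5]
gripper_width: 0.0175
```

```bash
python3 -m pendant '[[0,0,0.4,0,0,0],[0,0,0.6,0,0,0],[0,0,0.6,0,0,0]]'|grep -E 'tcp|contact|rot|width'
```

```text
tcp_pos: [0.5726, -0.19, 0.0852]
eef_rot: [-179.9, 0.1, 158.0]
contact_force: [-1.3, 0.1, 1.3]
gripper_width: 0.0174
```

```bash
python3 -m pendant '[[0,0,0.4,0,0,0],[0,0,0.4,0,0,0]]'|grep -E 'tcp|contact|rot|width';  python3 -m pendant '[[0,0,0,0,0,0],[0,0,0,0,0,0],[0,0,0,0,0,0],[0,0,0,0,0,0]]' 40|grep -E 'tcp|contact|rot|width'
python3 -m pendant '[[0,0,-20,0,0,0],[0,0,-60,0,0,0],[0,0,-105,0,0,0],[0,0,-105,0,0,0],[0,0,-105,0,0,0]]'
python3 - <<'E'
from h import *
s=r.get_state();i=r.capture('wrist');np.save('s3.npy',s,allow_pickle=True)
cv2.imwrite('pics/w3.png',i[:,:,::-1])
cv2.imwrite('pics/w3c.png',cv2.resize(i[60:260,200:560,::-1],None,fx=2.2,fy=2.2,interpolation=cv2.INTER_CUBIC))
rows((.5063,.2577,.19,171.1),(.5063,.2577,.076,171.1))
E
```

```text
tcp_pos: [0.5727, -0.19, 0.0852]
eef_rot: [-179.9, 0.1, 158.0]
contact_force: [-2.3, -0.1, 6.0]
gripper_width: 0.0173
tcp_pos: [0.5725, -0.1899, 0.0842]
eef_rot: [-179.9, 0.1, 158.0]
contact_force: [0.4, 0.3, 0.3]
gripper_width: 0.0395
time_s: 19.42
tcp_pos: [0.5721, -0.1896, 0.1891]
eef_rot: [-180.0, 0.1, 158.0]
contact_force: [-0.6, 0.5, -0.0]
gripper_width: 0.0399
gripper_force: 0.0
[228.4 390.1  -1.9] [-0.001  -0.0004 -0.2291]
[228.4 390.2 112.1] [-0.001  -0.0004 -0.2291]
```

View pics/w3c.png

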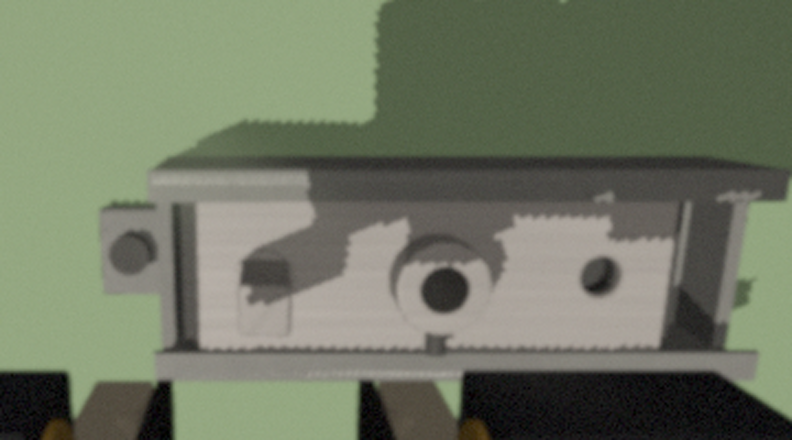

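The wrist crop shows the drift standing in the near hole at (265,290), and the far hole at (601,276) with a crescent of light inside it. I'll measure that hole and go for the bolt.

```bash
python3 - <<'E'
from h import *
s=np.load('s3.npy',allow_pickle=True).item()
print(ray('wrist',(472.9,185.2),.056,s), ray('wrist',(200+265.5/2.2-.5,60+314/2.2-.5),.102,s))
E
python3 -m pendant '[[228.4,390.1,0,0,0,-0.229],[228.4,390.1,0,0,0,-0.229],[228.4,390.1,0,0,0,-0.229],[228.4,390.1,0,0,0,-0.229],[228.4,390.1,0,0,0,-0.229],[228.4,390.1,0,0,0,-0.229],[228.4,390.1,0,0,0,-0.229],[228.4,390.1,0,0,0,-0.229],[228.4,390.1,0,0,0,-0.229],[228.4,390.1,50,0,0,-0.229],[228.4,390.1,90,0,0,-0.229],[228.4,390.1,90,0,0,-0.229],[228.4,390.1,90,0,0,-0.229]]' 50
python3 -c "
from h import *
rows((.5064,.2577,.076,171.1))"
```

```text
[ 0.6217394  -0.06876142  0.056     ] [ 0.573971   -0.19093658  0.102     ]
time_s: 21.1
tcp_pos: [0.5079, 0.2569, 0.1001]
eef_rot: [-180.0, 0.1, 171.1]
contact_force: [0.7, 0.3, 1.0]
gripper_width: 0.0498
gripper_force: 0.0
[ 1.7  0.6 24.1] [-0.0008  0.002  -0.0005]
```

```bash
python3 -m pendant '[[1.4,0.6,15,0,0,0],[1.4,0.6,22,0,0,0],[1.4,0.6,24,0,0,0],[1.4,0.6,24,0,0,0]]' && python3 -m pendant '[[0,0,0,0,0,0],[0,0,0,0,0,0],[0,0,0,0,0,0],[0,0,0,0,0,0]]' 0 40
python3 -c "
from h import *
rows((.5064,.2577,.16,171.1),(.6213,-.0677,.16,158),(.6213,-.0677,.108,158))"
```

```text
time_s: 21.6
tcp_pos: [0.5057, 0.2582, 0.0748]
eef_rot: [-179.9, 0.1, 171.1]
contact_force: [-0.5, 0.4, 0.4]
gripper_width: 0.0498
gripper_force: 0.0
time_s: 22.1
tcp_pos: [0.5058, 0.2583, 0.0749]
eef_rot: [-180.0, 0.1, 171.1]
contact_force: [-0.1, -0.2, 0.7]
gripper_width: 0.0181
gripper_force: 40.0
[ -0.8  -0.5 -85.1] [-0.0009  0.0012  0.0002]
[-164.6 -304.3  -84.6] [-0.0007  0.0013  0.2288]
[-164.6 -304.2  -32.6] [-0.0007  0.0013  0.2288]
```

```bash
python3 -m pendant '[[0,0,-45,0,0,0],[0,0,-85,0,0,0],[-30,-52,-85,0,0,0.05],[-58,-105,-85,0,0,0.1],[-86,-158,-85,0,0,0.14],[-114,-210,-85,0,0,0.18],[-140,-258,-85,0,0,0.21],[-157,-292,-85,0,0,0.229],[-164,-304,-85,0,0,0.229],[-164,-304,-60,0,0,0.229],[-164,-304,-40,0,0,0.229],[-164,-304,-34,0,0,0.229],[-164,-304,-34,0,0,0.229],[-164,-304,-34,0,0,0.229]]'
python3 - <<'E'
from h import *
s=r.get_state();print(s['tcp_pos'])
rows((.6208,-.0675,.104,158))
i=r.capture('side')[:,:,::-1]
cv2.imwrite('pics/s4.png',cv2.resize(i[140:240,280:420],None,fx=5,fy=5,interpolation=cv2.INTER_CUBIC))
E
```

```text
time_s: 23.85
tcp_pos: [0.6213, -0.0671, 0.1103]
eef_rot: [-180.0, 0.1, 158.0]
contact_force: [-0.3, -0.5, -0.9]
gripper_width: 0.0189
gripper_force: 40.0
[ 0.62127526 -0.06713962  0.11028358]
[ 0.3 -0.5  6.3] [-0.0003  0.0025  0.0004]
```

View pics/s4.png

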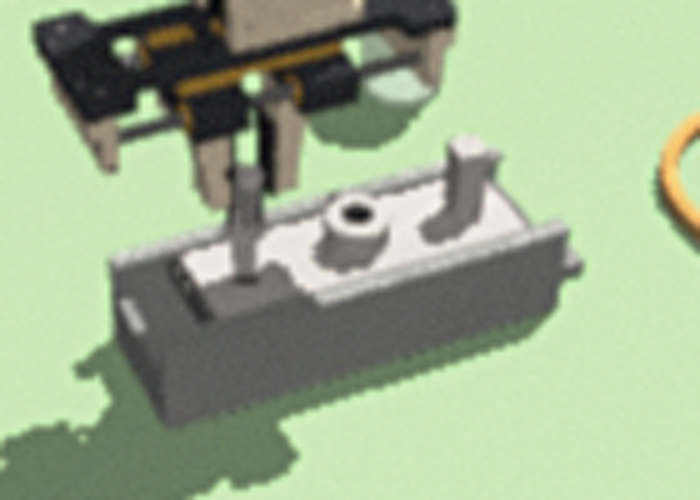

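The side crop shows the drift seated and upright at (467,185), and the bolt held over the far hole with its foot at about (245,272). I'll lower it with care.

```bash
python3 -m pendant '[[0.3,-0.4,3,0,0,0],[0.3,-0.4,5,0,0,0],[0.3,-0.4,5.5,0,0,0],[0.3,-0.4,5.5,0,0,0]]'|grep -E 'tcp|contact|rot|width'; python3 -m pendant '[[0,0,0.8,0,0,0],[0,0,1.6,0,0,0],[0,0,2,0,0,0],[0,0,2,0,0,0]]'|grep -E 'tcp|contact|rot|width'
```

```text
tcp_pos: [0.6202, -0.0678, 0.1037]
eef_rot: [-179.9, 0.1, 158.0]
contact_force: [0.5, -0.1, -0.9]
gripper_width: 0.0188
tcp_pos: [0.6202, -0.0678, 0.1017]
eef_rot: [-179.9, 0.1, 158.0]
contact_force: [-0.0, -0.3, -0.4]
gripper_width: 0.0188
```

```bash
python3 -m pendant '[[0,0,0.8,0,0,0],[0,0,1.2,0,0,0],[0,0,1.2,0,0,0]]'|grep -E 'tcp|contact|rot|width'
```

```text
tcp_pos: [0.6202, -0.0678, 0.1005]
eef_rot: [-179.9, 0.1, 158.0]
contact_force: [-0.1, 0.0, -0.8]
gripper_width: 0.0184
```

```bash
python3 -m pendant '[[0,0,0.8,0,0,0],[0,0,1.6,0,0,0],[0,0,2.4,0,0,0],[0,0,2.4,0,0,0]]'|grep -E 'tcp|contact|rot|width'; python3 -m pendant '[[0,0,0.6,0,0,0],[0,0,1.2,0,0,0],[0,0,1.2,0,0,0]]'|grep -E 'tcp|contact|rot|width'
```

```text
tcp_pos: [0.6202, -0.0678, 0.0981]
eef_rot: [-179.9, 0.1, 158.0]
contact_force: [0.1, 0.3, -1.4]
gripper_width: 0.0188
tcp_pos: [0.6202, -0.0678, 0.0969]
eef_rot: [-179.9, 0.1, 158.0]
contact_force: [0.1, 0.1, -0.9]
gripper_width: 0.0183
```

```bash
python3 -m pendant '[[0,0,0.6,0,0,0],[0,0,1.2,0,0,0],[0,0,1.2,0,0,0]]'|grep -E 'tcp|contact|rot|width'
```

```text
tcp_pos: [0.6202, -0.0678, 0.0957]
eef_rot: [-179.9, 0.1, 158.0]
contact_force: [-0.5, 0.4, -1.9]
gripper_width: 0.0185
```

Past the flange's top with no contact; carry on down to about 0.081.

```bash
python3 -m pendant '[[0,0,1,0,0,0],[0,0,2,0,0,0],[0,0,3,0,0,0],[0,0,3,0,0,0]]'|grep -E 'tcp|contact|rot|width'; python3 -m pendant '[[0,0,1,0,0,0],[0,0,2,0,0,0],[0,0,3,0,0,0],[0,0,3,0,0,0]]'|grep -E 'tcp|contact|rot|width'
```

```text
tcp_pos: [0.6202, -0.0678, 0.0926]
eef_rot: [-179.9, 0.1, 158.0]
contact_force: [-0.1, -0.1, -0.9]
gripper_width: 0.0189
tcp_pos: [0.6202, -0.0678, 0.0897]
eef_rot: [-179.9, 0.1, 158.0]
contact_force: [-0.4, -0.5, -1.4]
gripper_width: 0.0185
```

```bash
python3 -m pendant '[[0,0,1,0,0,0],[0,0,2,0,0,0],[0,0,3,0,0,0],[0,0,4,0,0,0],[0,0,5,0,0,0],[0,0,5,0,0,0]]'|grep -E 'tcp|contact|rot|width'
```

```text
tcp_pos: [0.6202, -0.0678, 0.0847]
eef_rot: [-179.9, 0.1, 158.0]
contact_force: [-0.4, -0.3, -0.9]
gripper_width: 0.0185
```

```bash
python3 -m pendant '[[0,0,1,0,0,0],[0,0,2,0,0,0],[0,0,2.6,0,0,0],[0,0,2.6,0,0,0]]'|grep -E 'tcp|contact|rot|width'
```

```text
tcp_pos: [0.6202, -0.0678, 0.0821]
eef_rot: [-179.9, 0.1, 158.0]
contact_force: [0.7, 0.1, -1.1]
gripper_width: 0.0186
```

```bash
python3 -m pendant '[[0,0,0.5,0,0,0],[0,0,1,0,0,0],[0,0,1,0,0,0]]'|grep -E 'tcp|contact|rot|width'; python3 -m pendant '[[0,0,0.4,0,0,0],[0,0,0.4,0,0,0]]'|grep -E 'tcp|contact|rot|width'
```

```text
tcp_pos: [0.6202, -0.0678, 0.0811]
eef_rot: [-179.9, 0.1, 158.0]
contact_force: [-1.1, 0.3, -1.1]
gripper_width: 0.0182
tcp_pos: [0.6203, -0.0678, 0.0809]
eef_rot: [-180.0, 0.1, 158.0]
contact_force: [-0.1, -0.8, 0.7]
gripper_width: 0.0183
```

```bash
python3 -m pendant '[[0,0,0.4,0,0,0],[0,0,0.4,0,0,0]]'|grep -E 'tcp|contact|rot|width'
```

```text
tcp_pos: [0.6205, -0.0678, 0.0808]
eef_rot: [-180.0, 0.1, 158.0]
contact_force: [-0.9, 0.8, 4.6]
gripper_width: 0.0186
```

Seated with about 6 N. I'll press lightly once more, let go, retreat and check.

```bash
python3 -m pendant '[[0,0,0.4,0,0,0],[0,0,0.4,0,0,0]]'|grep -E 'tcp|contact|rot|width';  python3 -m pendant '[[0,0,0,0,0,0],[0,0,0,0,0,0],[0,0,0,0,0,0],[0,0,0,0,0,0]]' 44|grep -E 'tcp|contact|rot|width'
python3 -m pendant '[[0,0,-20,0,0,0],[0,0,-60,0,0,0],[0,0,-110,0,0,0],[0,0,-140,0,0,0],[0,0,-140,0,0,0],[0,0,-140,0,0,0]]'
python3 - <<'E'
from h import *
i=r.capture('side')[:,:,::-1]
cv2.imwrite('pics/s5.png',cv2.resize(i[140:240,280:420],None,fx=5,fy=5,interpolation=cv2.INTER_CUBIC))
E
```

```text
tcp_pos: [0.6206, -0.0678, 0.0808]
eef_rot: [-180.0, 0.1, 158.0]
contact_force: [-1.9, 0.3, 6.8]
gripper_width: 0.0185
tcp_pos: [0.6202, -0.0678, 0.0798]
eef_rot: [-179.9, 0.1, 158.0]
contact_force: [-0.4, -0.2, 0.4]
gripper_width: 0.0435
time_s: 31.15
tcp_pos: [0.6197, -0.0675, 0.2193]
eef_rot: [-179.9, 0.0, 158.0]
contact_force: [0.0, -0.3, -0.1]
gripper_width: 0.044
gripper_force: 0.0
```

View pics/s5.png

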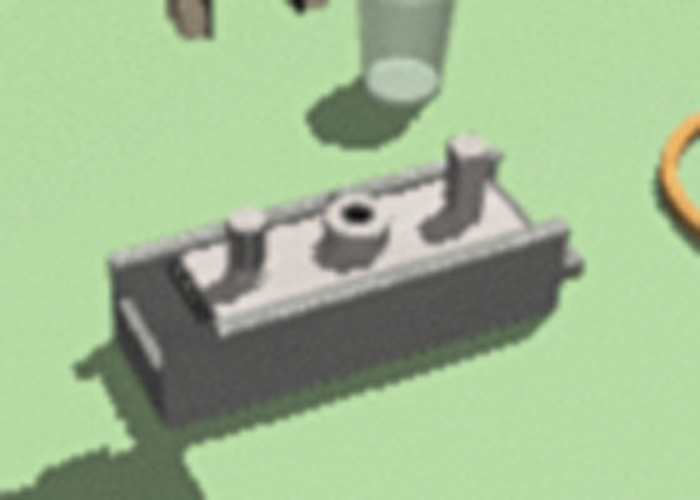

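In the side crop, the bolt stands seated at (247,245) and the drift at (467,185). Both are upright and the gripper is clear of them.

```bash
python3 -c "
from plant import r
print(r.close_job())"
```

```text
the job is handed in; nothing more can be done
None
```

The job is handed in at about 31 s: the drift is seated in the hole nearer the ear, the bolt is fully home in the far hole, both are let go, measured pressing stayed under 10 N, and the jar, beaker, hoop and screwdriver were left alone.

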